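Sort the weld-bench parts into their trays

ROBOT

A 6-joint arm with a two-finger parallel gripper is mounted at the origin on the work surface. World frame = base frame: x ahead of the robot, y to its left, z up, the work surface at z = 0. Lengths are in m, angles in rad, forces in N, time in s.
With the tool pointing down it reaches from about 0.375 to 0.9 m from the base axis. Payload 3.1 kg.
Tool frame: the origin (TCP) lies on the front face of the gripper's body, between the roots of the fingers; the fingertips stand 73 mm ahead of it and the grasp point (between the pads) lies 54 mm ahead of it (manip.tips_ahead is the distance from the TCP to the fingertips, in m); z points along the fingers, y is the line along which they close (so a half turn about z gives the same grasp; the last joint's range is limited). The gripper opens to 85 mm and grips with 20 to 120 N. Pads are 22 mm wide; open, the fingers measure 114 mm over their backs; the gripper's body (76 mm by 85 mm) begins 54 mm behind the grasp point. The pads swing forward as they close: fully open they stand 13 mm farther back than shut.
Start: joints at [0.943, 0.527, 1.433, -0, 1.181, -0.178], TCP at [0.272, 0.563, 0.304] pointing down, gripper open.
Joint ranges: [-3.08, 3.08], [-0.75, 2.2], [0.22, 2.44], [-1.43, 4.57], [0, 2.65], [-2.85, 2.85]. Speed limits (rad/s): [2.79, 2.79, 3.14, 3.14, 3.14, 3.14].

INTERFACE

Orientations are given as a unit quaternion [x, y, z, w].
In Python, from station import sense, eyes, workorder, manip gives the robot as it stands.
- The arm moves only by the shell command python3 -m inch 'ROWS' [OPENING] [FORCE]. ROWS is JSON, a list of rows, each an object of numbers: "dx", "dy", "dz": the shift along the tool's x, y, z in cm; "wx", "wy", "wz": the turn, a rotation vector about the tool's x, y, z in degrees. In form: [{"dx": .., "dy": .., "dz": .., "wx": .., "wy": .., "wz": ..}, ...]. A call has 1 to 10 rows; each row shifts and turns the commanded pose from where the row before left it, along the tool's axes as they then stand; what a row does not reach is not made up. A row lasts 1/8 s, in which the tool goes at most 62.5 mm and 10.7 degrees, less where a joint would pass 70% of its speed; a pose out of reach is approached as far as the arm can. A call with a gripper value outside its range is refused whole. OPENING is the opening, from 0 (shut) to 1 (fully open), set as the call begins (- or left out, the last holds). The fingers move at their own pace and stop on an object; FORCE is the grip in N (left out, the last holds). Time passes only in rows, so rows that do not move let the fingers close. It gives the time, the measured TCP pose, the force, the opening and the grip force at its end, in the units of the state.
- sense(): the state, without advancing time (a new reading comes with each control period).
- eyes.snapshot(name): name is "scene" or "top" or "wrist"; returns the picture (400x640x3 uint8, red, green, blue); there is no depth.
- eyes.camera_params(name): a dict with "fx", "fy", "cx", "cy" (pixels), "rvec" (rotation vector, rad) and "tvec" (3), from world to camera coordinates, as OpenCV has them. Camera axes: x right, y down, z forward; pixel columns grow to the right and rows downward; lengths in m; the calibration is good to about 2 mm. The wrist camera is an equidistant fisheye: a pixel r from the principal point sees the ray r / f radians off the axis. A picture is of the moment at which its call begins: read the wrist's pose just before it. camera_params takes no time and is no camera call; for the wrist camera it gives the pose at the moment of the call.
- workorder.sign_off(): hands the job in; it is judged then, once.
The state is a dict: "t": time; "q": joint angles; "qd": joint speeds; "tau": joint torques, N m; "tcp_pos": TCP position; "tool_rot": TCP orientation; "force": force on the tool from outside, world axes, zero at the start; "ft_torque": the same for the moment, N m; "finger_gap": opening from 0.0 (shut) to 1.0 (fully open); "gripper_force": force on a finger pad.
Only numpy, scipy, OpenCV 4.12 (cv2) and the standard library are available. Lean on these libraries where they do the work, as an engineer would, in place of code of your own. Each camera call takes 0.05 s, during which the arm holds its last target. There are 200 camera calls.

TASK

Clear the welding bench: put the two hexagonal coupling nuts in the blue tray, the copper torch nozzle and the brass gas diffuser in the red tray, and the dark square-tube offcut in the yellow tray. Set every part down standing upright on the floor of its tray, and leave the spray can and the brush where they are.

Things in the scene. Friction and masses are not known exactly. Their poses are not given: they have to be found in the camera images.
- nut_large: Large pale silvery hexagonal coupling nut, 36 mm across flats (42 mm across corners), 60 mm tall, 22 mm bore, about 0.28 kg. Loose, stands upright on the bench at the start. Origin: centre of its underside; z up along its axis; flats face x and every 60 degrees from it.
- nut_small: Small pale silvery hexagonal coupling nut, 24 mm across flats (28 mm across corners), 50 mm tall, 14 mm bore, about 0.11 kg. Loose, stands upright on the bench at the start. Origin: centre of its underside; z up along its axis; flats face x and every 60 degrees from it.
- nozzle: Copper torch gas nozzle with a black band near its foot, round, 28 mm diameter up to 45 mm height, tapering to 20 mm at its top at 65 mm, about 0.12 kg. Loose, stands upright on the bench at the start. Origin: centre of its underside; z up along its axis.
- diffuser: Brass torch gas diffuser, a plain cylinder with small dark holes round it, 26 mm diameter, 50 mm tall, about 0.12 kg. Loose, stands upright on the bench at the start. Origin: centre of its underside; z up along its axis.
- offcut: Offcut of dark square steel tube, 40 x 40 mm outside, wall 3 mm, 55 mm tall, open at both ends, about 0.19 kg. Loose, stands upright on the bench at the start. Origin: centre of its underside; z up along its axis; x and y square to its sides.
- tray_red: Shallow red plastic tray on magnetic feet, held fast to the bench: open on top, outside 100 (x) x 140 (y) x 20 mm high, walls and floor 3 mm thick. Origin: centre of its underside, on the bench; x along the short side, y along the long side, z up. Belongs to: the torch spares (copper nozzle, brass diffuser).
- tray_blue: Shallow blue plastic tray on magnetic feet, held fast to the bench: open on top, outside 100 (x) x 140 (y) x 20 mm high, walls and floor 3 mm thick. Origin: centre of its underside, on the bench; x along the short side, y along the long side, z up. Belongs to: the two coupling nuts.
- tray_yellow: Shallow yellow plastic tray on magnetic feet, held fast to the bench: open on top, outside 100 (x) x 140 (y) x 20 mm high, walls and floor 3 mm thick. Origin: centre of its underside, on the bench; x along the short side, y along the long side, z up. Belongs to: the tube offcut.
- spray_can: Green spray can standing on the bench beside the work, 54 mm diameter, 150 mm tall, loose. Origin: centre of its underside. To be left alone.
- brush: Flat hand brush with a wooden handle lying on the bench beside the work, about 200 mm long along its x, under 50 mm high, loose. Origin: on the underside, along its length. To be left alone.

How it is judged:
At the end, for the whole second after the job is handed in: Nuts in the blue tray, nozzle and diffuser in the red, offcut in the yellow: each part's centre within 42 mm (tray x) and 62 mm (tray y) of the tray's centre, underside on the tray floor (under 8 mm above the bench), upright within 0.12 rad, at rest (x of nut_large in the frame of tray_blue between -0.042 and 0.042 m and y of nut_large in the frame of tray_blue between -0.062 and 0.062 m and z of each of nut_large, nut_small in the frame of tray_blue below 0.008 m and angle between each of nut_large, nut_small, nozzle, diffuser, offcut's own z axis and vertical below 0.12 rad and linear speed of each of nut_large, nut_small, nozzle, diffuser, offcut below 0.02 m/s and angular speed of each of nut_large, nut_small, nozzle, diffuser, offcut below 0.2 rad/s and x of nut_small in the frame of tray_blue between -0.042 and 0.042 m and y of nut_small in the frame of tray_blue between -0.062 and 0.062 m and x of nozzle in the frame of tray_red between -0.042 and 0.042 m and y of nozzle in the frame of tray_red between -0.062 and 0.062 m and z of each of nozzle, diffuser in the frame of tray_red below 0.008 m and x of diffuser in the frame of tray_red between -0.042 and 0.042 m and y of diffuser in the frame of tray_red between -0.062 and 0.062 m and x of offcut in the frame of tray_yellow between -0.042 and 0.042 m and y of offcut in the frame of tray_yellow between -0.062 and 0.062 m and z of offcut in the frame of tray_yellow below 0.008 m); the robot touches nothing.
It fails at once if the spray can is moved more than 20 mm or tipped (distance of spray_can from where it was at the start of the episode above 0.02 m or angle between spray_can's own z axis and vertical above 0.3 rad).
It fails at once if the brush is moved more than 20 mm (distance of brush from where it was at the start of the episode above 0.02 m).
It also fails if it takes over 115 s, if anything falls off the work surface, if the arm or the gripper's body presses on something with over 40 N, if the wrist force passes 120 N, or if a joint passes its speed limit or range.

## Working session

There is one attempt and no reset: what is moved stays moved. The work goes in short steps, Python scripts to look and compute and a shell command to move; the robot and the scene stay as the last step left them, time stands still between calls to the robot, and variables do not carry over. Pictures are saved under pics/ and viewed, at most 17 in all, crops included, and the job is handed in when it is done.

```bash
mkdir -p pics; ls; python3 - <<'E'
from station import sense, eyes, workorder, manip
import cv2
for n in ("scene","top"):
    im=eyes.snapshot(n); cv2.imwrite(f"pics/{n}0.png",im[:,:,::-1])
    print(n,eyes.camera_params(n))
print(sense())
E
```

```text
pics
scene {'fx': 436.12739448384013, 'fy': 436.12739448384013, 'cx': 318.72699665634485, 'cy': 201.43946198675775, 'rvec': array([ 1.10398204,  2.51259167, -0.88804326]), 'tvec': array([ 0.36153496, -0.29149674,  1.31801255])}
top {'fx': 394.02709165550266, 'fy': 394.02709165550266, 'cx': 321.07423405903126, 'cy': 200.63209814261486, 'rvec': array([ 2.10409042, -2.16295565,  0.15827375]), 'tvec': array([0.03295526, 0.53620319, 1.03154623])}
{'t': 0.1, 'q': array([ 9.42463090e-01,  5.28416870e-01,  1.43379762e+00,  1.90173502e-05,
        1.18139084e+00, -1.78518349e-01]), 'qd': array([-0.00040401, -0.00168989, -0.0014914 ,  0.00088682,  0.00104877,
       -0.00060546]), 'tau': array([-5.41718009e-05, -4.43301558e+01, -1.78586501e+01, -2.46874961e-04,
        3.82455459e-03, -1.35475196e-05]), 'tcp_pos': array([0.27142482, 0.56242002, 0.30299703]), 'tool_rot': array([ 2.23019552e-01,  9.74813452e-01, -9.22099321e-04, -4.03147035e-04]), 'force': array([-0.44235551,  0.21596869, -0.23212119]), 'ft_torque': array([ 0.02055963, -0.00611553, -0.03956931]), 'gripper_force': 0.0, 'finger_gap': 1.0003466917538872}
```

View pics/top0.png

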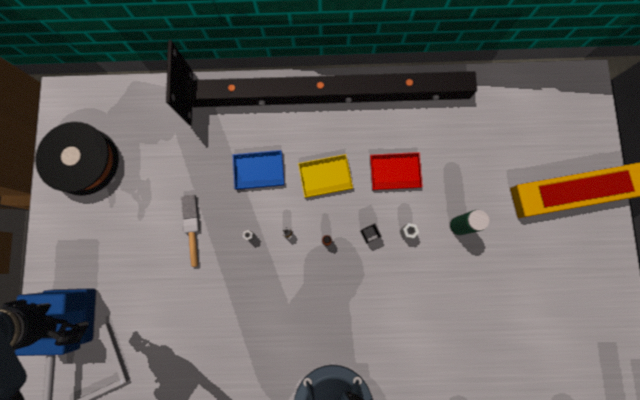

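View pics/scene0.png

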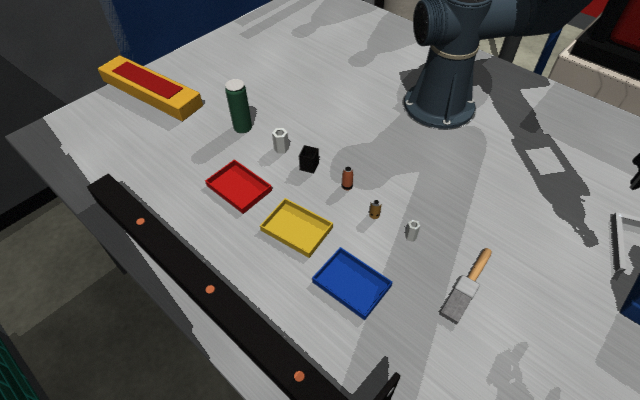

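The top view shows, left to right, the small nut (248,235), diffuser (288,233), nozzle (327,240), offcut (371,233), large nut (411,230) and can (468,222). The trays are blue (259,170), yellow (327,176) and red (396,171), and the brush is at (191,230). Next I'll enlarge crops of both views.

```bash
python3 - <<'E'
import cv2
a=cv2.imread("pics/top0.png")[145:255,228:428]; cv2.imwrite("pics/topc.png",cv2.resize(a,None,fx=4,fy=4,interpolation=cv2.INTER_CUBIC))
a=cv2.imread("pics/scene0.png")[120:250,260:430]; cv2.imwrite("pics/scenec.png",cv2.resize(a,None,fx=4.5,fy=4.5,interpolation=cv2.INTER_CUBIC))
E
```

```text
(no output)
```

View pics/topc.png

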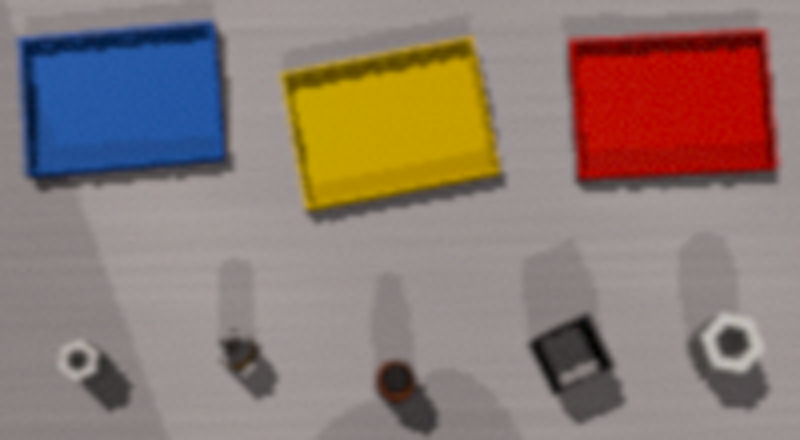

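View pics/scenec.png

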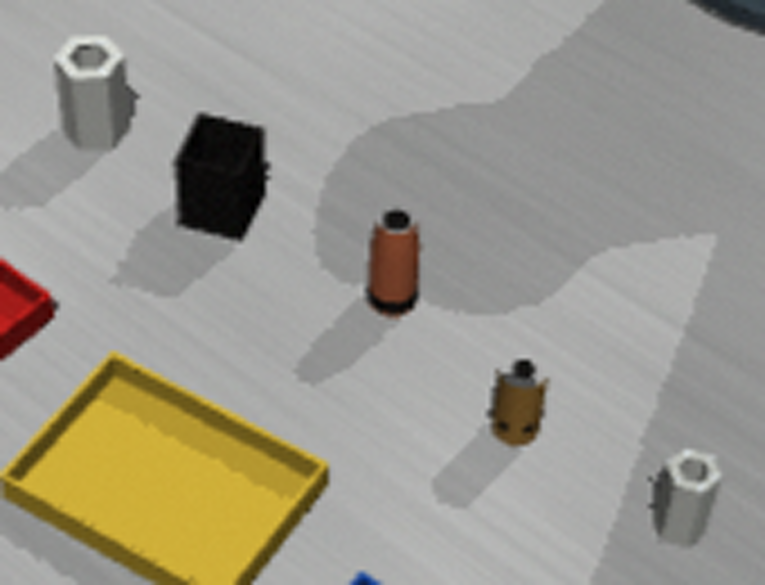

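The crops show all five part tops clearly, along with the tray rim corners. I'll triangulate and compare the results with the known heights.

```bash
cat > h.py <<'E'
import numpy as np, cv2
from station import eyes
def ray(cam,uv):
    p=eyes.camera_params(cam); R=cv2.Rodrigues(p["rvec"])[0]; t=p["tvec"]
    K=np.array([[p["fx"],0,p["cx"]],[0,p["fy"],p["cy"]],[0,0,1]])
    return -R.T@t, R.T@np.linalg.solve(K,[uv[0],uv[1],1])
def atz(cam,uv,z):
    o,d=ray(cam,uv); return (o+d*(z-o[2])/d[2])
T=lambda x,y:(228+(x+.5)/4-.5,145+(y+.5)/4-.5)
S=lambda x,y:(260+(x+.5)/4.5-.5,120+(y+.5)/4.5-.5)
E
python3 - <<'E'
from h import *
np.set_printoptions(precision=4,suppress=True)
P=dict(nut_small=((78,359),(693,469),.05),diff=((239,352),(521,373),.05),nozzle=((397,380),(397,219),.065),offcut=((571,355),(222,142),.055),nut_large=((732,342),(91,57),.06))
for k,(a,b,z) in P.items(): print(k,atz("top",T(*a),z)[:2],atz("scene",S(*b),z)[:2])
for k,c in dict(blue=[(20,38),(214,22),(227,160),(30,177)],yellow=[(284,72),(473,38),(501,178),(309,211)],red=[(570,40),(767,31),(777,171),(580,181)],off=[(532,348),(588,317),(612,361),(553,393)]).items():
    w=np.array([atz("top",T(*p),.02 if k!="off" else .055)[:2] for p in c]); e=np.roll(w,-1,0)-w
    print(k,w.mean(0),np.linalg.norm(e,axis=1),np.degrees(np.arctan2(e[:,1],e[:,0])))
w=np.array([atz("scene",S(*p),.055)[:2] for p in [(203,114),(266,127),(242,170),(178,160)]]);e=np.roll(w,-1,0)-w
print(w.mean(0),np.linalg.norm(e,axis=1),np.degrees(np.arctan2(e[:,1],e[:,0])))
# large/small nut corner angles later
print(atz("top",(478,220),.15),atz("top",(191,200),.03),atz("top",(195,265),.02))
from station import eyes
p=eyes.camera_params("wrist");print(p)
E
```

```text
nut_small [0.4499 0.2185] [0.45   0.2156]
diff [0.4517 0.1106] [0.4594 0.114 ]
nozzle [0.4292 0.0055] [0.4305 0.004 ]
offcut [ 0.4432 -0.1105] [ 0.4446 -0.1148]
nut_large [ 0.4485 -0.2165] [ 0.4488 -0.2177]
blue [0.6353 0.1934] [0.1386 0.1007 0.1387 0.1013] [ -86.8648 -175.4006   93.3566    4.498 ]
yellow [0.6113 0.0038] [0.1361 0.1028 0.1361 0.1015] [ -81.2167 -171.121    98.2488    8.8984]
red [ 0.6191 -0.1945] [0.1395 0.101  0.1375 0.1017] [ -89.0293 -179.8248   91.2965    1.2815]
off [ 0.4434 -0.1107] [0.0429 0.033  0.0448 0.0327] [ -62.7791 -154.0031  116.62     22.7052]
[ 0.4448 -0.1144] [0.0382 0.0369 0.0373 0.0395] [ 115.8749   21.2367  -60.0455 -157.1242]
[ 0.4614 -0.3611  0.15  ] [0.5511 0.3787 0.03  ] [0.3728 0.3666 0.02  ]
{'fx': 309.70691628693146, 'fy': 309.70691628693146, 'cx': 320.44374290529254, 'cy': 205.29812831446972, 'rvec': array([-2.4215, -1.5217, -0.2438]), 'tvec': array([-0.6236, -0.0412,  0.3794])}
```

```bash
cat >> h.py <<'E'
from station import sense, manip
from scipy.spatial.transform import Rotation as Ro
def to(x,y,z,h):
    """shift (cm, tool axes after turning) and wz (deg) to TCP x,y,z with closing axis heading h deg"""
    s=sense(); R=Ro.from_quat(s["tool_rot"]).as_matrix()
    hd=np.degrees(np.arctan2(R[1,1],R[0,1])); tilt=np.degrees(np.arccos(-R[2,2]))
    c,n=np.cos(np.radians(h)),np.sin(np.radians(h)); d=(np.array([x,y,z])-s["tcp_pos"])*100
    print("t %.2f heading %.1f tilt %.2f pos %s gap %.3f gf %.1f F %s"%(s["t"],hd,tilt,np.round(s["tcp_pos"],4),s["finger_gap"],s["gripper_force"],np.round(s["force"],1)))
    print("wz %.1f dx %.2f dy %.2f dz %.2f"%(hd-h,-n*d[0]+c*d[1],c*d[0]+n*d[1],-d[2]))
E
python3 -m inch '[{"wz":9.2},{"wz":9.2},{"wz":9.2},{"wz":9.2},{"wz":9.2},{"wz":9.2},{"wz":9}]' 0.7 40
python3 -c "
from h import *
print(manip.tips_ahead)
to(.45,.217,.20,0)"
```

```text
0.0726
t 0.10 heading 64.2 tilt 0.12 pos [0.2714 0.5624 0.303 ] gap 1.000 gf 0.0 F [-0.4  0.2 -0.2]
wz 64.2 dx -34.54 dy 17.86 dz 10.30invalid input at $[0]: expected keys dx, dy, dz, wx, wy, wz
```

```bash
python3 -m inch '[{"dx":0,"dy":0,"dz":0,"wx":0,"wy":0,"wz":9.2},{"dx":0,"dy":0,"dz":0,"wx":0,"wy":0,"wz":9.2},{"dx":0,"dy":0,"dz":0,"wx":0,"wy":0,"wz":9.2},{"dx":0,"dy":0,"dz":0,"wx":0,"wy":0,"wz":9.2},{"dx":0,"dy":0,"dz":0,"wx":0,"wy":0,"wz":9.2},{"dx":0,"dy":0,"dz":0,"wx":0,"wy":0,"wz":9.2},{"dx":0,"dy":0,"dz":0,"wx":0,"wy":0,"wz":9}]' 0.7 40
python3 -c "
from h import *
to(.45,.217,.20,0)"
```

```text
t: 0.98
tcp_pos: [0.2715, 0.5626, 0.3033]
tool_rot: [0.709, 0.705, -0.001, 0.0]
force: [-0.9, 0.4, -0.1]
finger_gap: 0.699
gripper_force: 0.0
t 0.97 heading -0.3 tilt 0.08 pos [0.2715 0.5626 0.3033] gap 0.699 gf 0.0 F [-0.9  0.4 -0.1]
wz -0.3 dx -34.56 dy 17.85 dz 10.33
```

```bash
python3 -m inch '[{"dx":-4.3,"dy":2.2,"dz":0.5,"wx":0,"wy":0,"wz":0},{"dx":-4.3,"dy":2.2,"dz":0.5,"wx":0,"wy":0,"wz":0},{"dx":-4.3,"dy":2.2,"dz":0.5,"wx":0,"wy":0,"wz":0},{"dx":-4.3,"dy":2.2,"dz":0.5,"wx":0,"wy":0,"wz":0},{"dx":-4.3,"dy":2.2,"dz":0.5,"wx":0,"wy":0,"wz":0},{"dx":-4.3,"dy":2.2,"dz":1.5,"wx":0,"wy":0,"wz":0},{"dx":-4.3,"dy":2.2,"dz":2.5,"wx":0,"wy":0,"wz":0},{"dx":-4.3,"dy":2.2,"dz":3.5,"wx":0,"wy":0,"wz":0},{"dx":0,"dy":0,"dz":0,"wx":0,"wy":0,"wz":0},{"dx":0,"dy":0,"dz":0,"wx":0,"wy":0,"wz":0}]' 0.7 40
python3 - <<'E'
from h import *
to(.45,.217,.088,0)
p=eyes.camera_params("wrist"); im=eyes.snapshot("wrist"); cv2.imwrite("pics/w1.png",im[:,:,::-1])
import pickle; pickle.dump(p,open("w1.pkl","wb"))
R=cv2.Rodrigues(p["rvec"])[0]; print(-R.T@p["tvec"]); print(R)
E
```

```text
t: 2.22
tcp_pos: [0.4477, 0.219, 0.2038]
tool_rot: [0.707, 0.707, -0.0, -0.0]
force: [-0.3, 0.5, 0.4]
finger_gap: 0.699
gripper_force: 0.0
t 2.23 heading -0.0 tilt 0.05 pos [0.4477 0.219  0.2038] gap 0.699 gf 0.0 F [-0.3  0.5  0.4]
wz -0.0 dx -0.20 dy 0.23 dz 11.58
[0.44761263 0.2991262  0.27297434]
[[ 9.99999832e-01  5.51357265e-04 -1.78795949e-04]
 [ 5.79613425e-04 -9.49445124e-01  3.13932510e-01]
 [ 3.33202782e-06 -3.13932560e-01 -9.49445284e-01]]
```

View pics/w1.png

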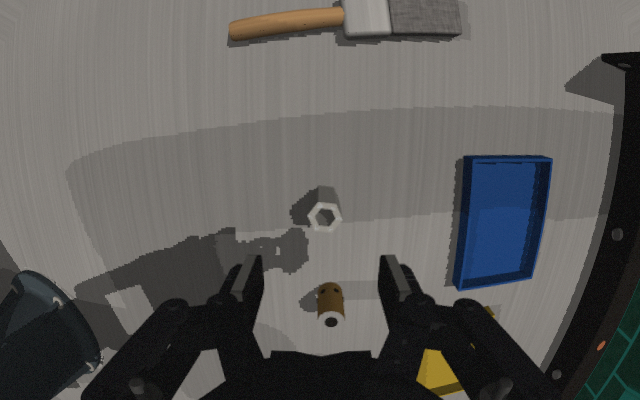

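The small nut's top is at (324,217) and the diffuser's top at about (331,320). I'll enlarge this to read the nut's hex angle.

```bash
cat >> h.py <<'E'
def watz(p,uv,z):
    "fisheye wrist pixel -> world at height z"
    R=cv2.Rodrigues(p["rvec"])[0]; a=np.array([uv[0]-p["cx"],uv[1]-p["cy"]]); r=np.hypot(*a); th=r/p["fx"]
    d=R.T@np.array([*(np.sin(th)*a/max(r,1e-9)),np.cos(th)]); o=-R.T@p["tvec"]; return (o+d*(z-o[2])/d[2])
E
python3 - <<'E'
from h import *; import pickle
p=pickle.load(open("w1.pkl","rb"))
print(watz(p,(324,217),.05),watz(p,(331,320),.05))
a=cv2.imread("pics/w1.png")[180:240,285:365]; cv2.imwrite("pics/w1c.png",cv2.resize(a,None,fx=8,fy=8,interpolation=cv2.INTER_CUBIC))
E
```

```text
[0.45035085 0.21593269 0.05      ] [0.45730667 0.11516866 0.05      ]
```

View pics/w1c.png

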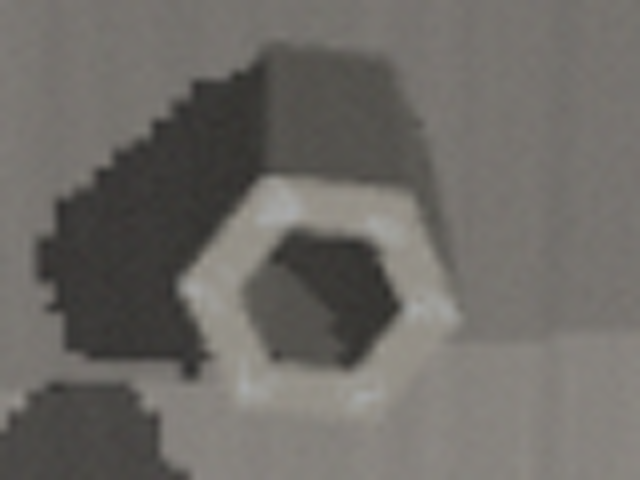

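Its corners lie at (180,287), (265,180), (412,188), (460,318), (378,412) and (240,403) in the crop. One corner axis is therefore at about -6°, which puts a flat normal at about +24°. The position agrees at (0.450, 0.216).

```bash
python3 -m inch '[{"dx":0,"dy":0,"dz":0,"wx":0,"wy":0,"wz":-8},{"dx":0,"dy":0,"dz":0,"wx":0,"wy":0,"wz":-8},{"dx":0,"dy":0,"dz":0,"wx":0,"wy":0,"wz":-8},{"dx":0,"dy":0,"dz":3,"wx":0,"wy":0,"wz":0},{"dx":0,"dy":0,"dz":0,"wx":0,"wy":0,"wz":0}]' 0.6 40
python3 -c "
from h import *
to(.4503,.216,.087,24)"
```

```text
t: 2.9
tcp_pos: [0.4464, 0.22, 0.1735]
tool_rot: [0.543, 0.839, -0.001, -0.001]
force: [-1.0, -0.4, -0.1]
finger_gap: 0.601
gripper_force: 0.0
t 2.90 heading 24.2 tilt 0.15 pos [0.4464 0.22   0.1735] gap 0.601 gf 0.0 F [-1.  -0.4 -0.1]
wz 0.2 dx -0.53 dy 0.19 dz 8.65
```

```bash
python3 -m inch '[{"dx":-0.5,"dy":0.2,"dz":2,"wx":0,"wy":0,"wz":0},{"dx":0,"dy":0,"dz":3,"wx":0,"wy":0,"wz":0},{"dx":0,"dy":0,"dz":2.6,"wx":0,"wy":0,"wz":0},{"dx":0,"dy":0,"dz":1,"wx":0,"wy":0,"wz":0},{"dx":0,"dy":0,"dz":0,"wx":0,"wy":0,"wz":0}]' 0.6 40
python3 -c "
from h import *
to(.4503,.216,.087,24)"
python3 -m inch '[{"dx":0,"dy":0,"dz":0,"wx":0,"wy":0,"wz":0},{"dx":0,"dy":0,"dz":0,"wx":0,"wy":0,"wz":0},{"dx":0,"dy":0,"dz":0,"wx":0,"wy":0,"wz":0},{"dx":0,"dy":0,"dz":0,"wx":0,"wy":0,"wz":0},{"dx":0,"dy":0,"dz":0,"wx":0,"wy":0,"wz":0}]' 0.05 40
```

```text
t: 3.52
tcp_pos: [0.4518, 0.2157, 0.0883]
tool_rot: [0.544, 0.839, 0.0, 0.0]
force: [0.4, -0.6, -0.1]
finger_gap: 0.6
gripper_force: 0.0
t 3.52 heading 24.1 tilt 0.01 pos [0.4518 0.2157 0.0883] gap 0.600 gf 0.0 F [ 0.4 -0.6 -0.1]
wz 0.1 dx 0.09 dy -0.12 dz 0.13
t: 4.15
tcp_pos: [0.4522, 0.2154, 0.089]
tool_rot: [0.545, 0.839, 0.001, 0.001]
force: [-0.0, 0.3, 6.4]
finger_gap: 0.274
gripper_force: 39.6
```

```bash
python3 -m inch '[{"dx":0,"dy":0,"dz":-2,"wx":0,"wy":0,"wz":0},{"dx":0,"dy":0,"dz":-3,"wx":0,"wy":0,"wz":0},{"dx":-1.3,"dy":3.4,"dz":0,"wx":0,"wy":0,"wz":0},{"dx":-1.3,"dy":3.4,"dz":0,"wx":0,"wy":0,"wz":0},{"dx":-1.3,"dy":3.4,"dz":0,"wx":0,"wy":0,"wz":0},{"dx":-1.3,"dy":3.4,"dz":0,"wx":0,"wy":0,"wz":0},{"dx":-1.3,"dy":3.3,"dz":0,"wx":0,"wy":0,"wz":0},{"dx":0,"dy":0,"dz":0,"wx":0,"wy":0,"wz":0},{"dx":0,"dy":0,"dz":0,"wx":0,"wy":0,"wz":0}]' - 40
python3 - <<'E'
from h import *
to(.633,.223,.093,24)
for n in ("wrist",):
    p=eyes.camera_params(n); im=eyes.snapshot(n); cv2.imwrite("pics/w2.png",im[:,:,::-1])
import pickle; pickle.dump(p,open("w2.pkl","wb"))
E
```

```text
t: 5.28
tcp_pos: [0.6312, 0.2244, 0.1373]
tool_rot: [0.544, 0.839, -0.001, -0.001]
force: [0.1, 0.5, -1.1]
finger_gap: 0.271
gripper_force: 39.6
t 5.28 heading 24.0 tilt 0.17 pos [0.6312 0.2244 0.1373] gap 0.271 gf 39.6 F [ 0.1  0.5 -1.1]
wz 0.0 dx -0.20 dy 0.11 dz 4.43
```

View pics/w2.png

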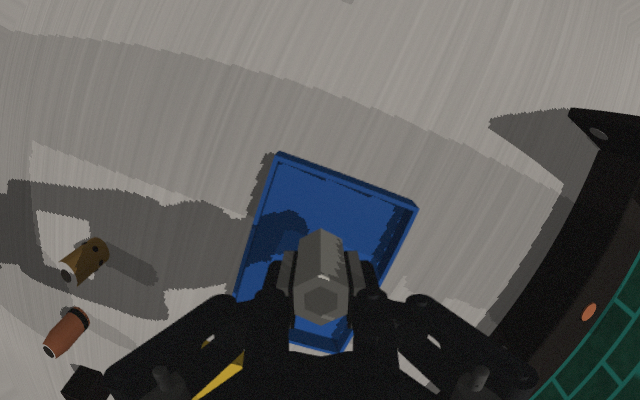

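The nut is held at (320,290) over the blue tray and stands upright between the pads. Lowering it now.

```bash
python3 -m inch '[{"dx":-0.2,"dy":0.1,"dz":1.5,"wx":0,"wy":0,"wz":0},{"dx":0,"dy":0,"dz":1.6,"wx":0,"wy":0,"wz":0},{"dx":0,"dy":0,"dz":0.8,"wx":0,"wy":0,"wz":0},{"dx":0,"dy":0,"dz":0.4,"wx":0,"wy":0,"wz":0},{"dx":0,"dy":0,"dz":0,"wx":0,"wy":0,"wz":0},{"dx":0,"dy":0,"dz":0,"wx":0,"wy":0,"wz":0}]' - 40
python3 -c "
from h import *
to(.633,.223,.093,24)"
```

```text
t: 6.08
tcp_pos: [0.6346, 0.2233, 0.0953]
tool_rot: [0.544, 0.839, 0.0, 0.0]
force: [0.1, -0.0, -0.5]
finger_gap: 0.271
gripper_force: 39.6
t 6.08 heading 24.0 tilt 0.06 pos [0.6346 0.2233 0.0953] gap 0.271 gf 39.6 F [ 0.1 -0.  -0.5]
wz 0.0 dx 0.04 dy -0.16 dz 0.23
```

Lower slightly more until contact, release a little, then lift.

```bash
python3 -m inch '[{"dx":0,"dy":0,"dz":0.15,"wx":0,"wy":0,"wz":0},{"dx":0,"dy":0,"dz":0.15,"wx":0,"wy":0,"wz":0},{"dx":0,"dy":0,"dz":0,"wx":0,"wy":0,"wz":0}]' - 40
python3 -m inch '[{"dx":0,"dy":0,"dz":0,"wx":0,"wy":0,"wz":0},{"dx":0,"dy":0,"dz":0,"wx":0,"wy":0,"wz":0},{"dx":0,"dy":0,"dz":0,"wx":0,"wy":0,"wz":0},{"dx":0,"dy":0,"dz":-1.5,"wx":0,"wy":0,"wz":0},{"dx":0,"dy":0,"dz":-4,"wx":0,"wy":0,"wz":0},{"dx":0,"dy":0,"dz":-5,"wx":0,"wy":0,"wz":0},{"dx":0,"dy":0,"dz":0,"wx":0,"wy":0,"wz":0}]' 0.5 40
python3 -c "
from h import *
to(.457,.114,.16,0)"
```

```text
t: 6.45
tcp_pos: [0.6344, 0.2232, 0.0921]
tool_rot: [0.544, 0.839, 0.0, 0.0]
force: [-0.4, 0.8, -1.0]
finger_gap: 0.275
gripper_force: 39.7
t: 7.32
tcp_pos: [0.6373, 0.2238, 0.2032]
tool_rot: [0.544, 0.839, 0.004, 0.004]
force: [0.2, 0.7, -0.9]
finger_gap: 0.498
gripper_force: 0.0
t 7.33 heading 24.0 tilt 0.68 pos [0.6373 0.2238 0.2032] gap 0.498 gf 0.0 F [ 0.2  0.7 -0.9]
wz 24.0 dx -10.98 dy -18.03 dz 4.32
```

```bash
python3 -m inch '[{"dx":0,"dy":0,"dz":0,"wx":0,"wy":0,"wz":8},{"dx":0,"dy":0,"dz":0,"wx":0,"wy":0,"wz":8},{"dx":0,"dy":0,"dz":0,"wx":0,"wy":0,"wz":8},{"dx":-2.2,"dy":-3.6,"dz":0.6,"wx":0,"wy":0,"wz":0},{"dx":-2.2,"dy":-3.6,"dz":0.6,"wx":0,"wy":0,"wz":0},{"dx":-2.2,"dy":-3.6,"dz":0.6,"wx":0,"wy":0,"wz":0},{"dx":-2.2,"dy":-3.6,"dz":0.6,"wx":0,"wy":0,"wz":0},{"dx":-2.2,"dy":-3.6,"dz":0,"wx":0,"wy":0,"wz":0},{"dx":0,"dy":0,"dz":0,"wx":0,"wy":0,"wz":0},{"dx":0,"dy":0,"dz":0,"wx":0,"wy":0,"wz":0}]' 0.65 40
python3 - <<'E'
from h import *
to(.457,.114,.087,0)
n="wrist"; p=eyes.camera_params(n); im=eyes.snapshot(n); cv2.imwrite("pics/w3.png",im[:,:,::-1])
import pickle; pickle.dump(p,open("w3.pkl","wb"))
E
```

```text
t: 8.57
tcp_pos: [0.4555, 0.1131, 0.1732]
tool_rot: [0.707, 0.707, 0.001, 0.001]
force: [-1.5, -0.6, 0.5]
finger_gap: 0.65
gripper_force: 0.0
t 8.57 heading 0.0 tilt 0.12 pos [0.4555 0.1131 0.1732] gap 0.650 gf 0.0 F [-1.5 -0.6  0.5]
wz 0.0 dx 0.09 dy 0.15 dz 8.62
```

View pics/w3.png

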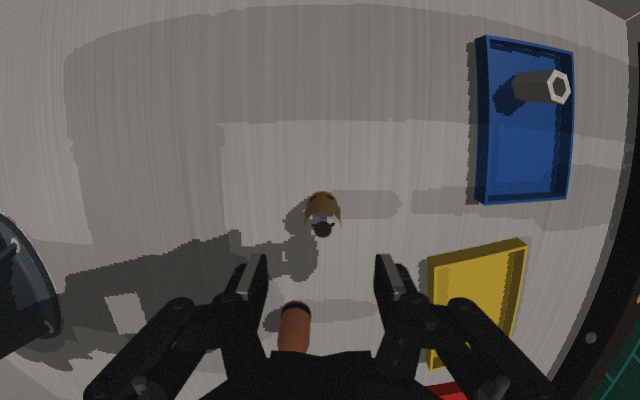

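The diffuser's top is near (323,222), and the small nut stands upright in the blue tray with its top at (560,87).

```bash
python3 - <<'E'
from h import *; import pickle
p=pickle.load(open("w3.pkl","rb"))
print(watz(p,(323,222),.05),watz(p,(560,87),.053))
w=[watz(p,q,.02)[:2] for q in [(486,36),(574,51),(567,200),(476,204)]];print(w,np.mean(w,0))
E
python3 -m inch '[{"dx":0,"dy":0.15,"dz":2,"wx":0,"wy":0,"wz":0},{"dx":0,"dy":0,"dz":3,"wx":0,"wy":0,"wz":0},{"dx":0,"dy":0,"dz":2.6,"wx":0,"wy":0,"wz":0},{"dx":0,"dy":0,"dz":1,"wx":0,"wy":0,"wz":0},{"dx":0,"dy":0,"dz":0,"wx":0,"wy":0,"wz":0}]' 0.65 40
python3 -m inch '[{"dx":0,"dy":0,"dz":0,"wx":0,"wy":0,"wz":0},{"dx":0,"dy":0,"dz":0,"wx":0,"wy":0,"wz":0},{"dx":0,"dy":0,"dz":0,"wx":0,"wy":0,"wz":0},{"dx":0,"dy":0,"dz":0,"wx":0,"wy":0,"wz":0},{"dx":0,"dy":0,"dz":0,"wx":0,"wy":0,"wz":0}]' 0.05 40
```

```text
[0.4574226  0.11792397 0.05      ] [0.63440614 0.22364905 0.053     ]
[array([0.58388905, 0.25784054]), array([0.68509871, 0.26680019]), array([0.69406778, 0.12513447]), array([0.58443944, 0.12086736])] [0.63687375 0.19266064]
t: 9.25
tcp_pos: [0.4564, 0.1134, 0.0864]
tool_rot: [0.707, 0.707, -0.0, -0.0]
force: [-0.7, -1.0, -0.8]
finger_gap: 0.65
gripper_force: 0.0
t: 9.88
tcp_pos: [0.4564, 0.1132, 0.0878]
tool_rot: [0.707, 0.707, 0.001, 0.001]
force: [0.3, 0.8, 6.8]
finger_gap: 0.292
gripper_force: 39.4
```

```bash
python3 -m inch '[{"dx":0,"dy":0,"dz":-2,"wx":0,"wy":0,"wz":0},{"dx":0,"dy":0,"dz":-3,"wx":0,"wy":0,"wz":0},{"dx":-4.65,"dy":2.7,"dz":0,"wx":0,"wy":0,"wz":0},{"dx":-4.65,"dy":2.7,"dz":0,"wx":0,"wy":0,"wz":0},{"dx":-4.65,"dy":2.7,"dz":0,"wx":0,"wy":0,"wz":0},{"dx":-4.65,"dy":2.7,"dz":0,"wx":0,"wy":0,"wz":0},{"dx":-4.65,"dy":2.7,"dz":0,"wx":0,"wy":0,"wz":0},{"dx":-4.65,"dy":2.7,"dz":0,"wx":0,"wy":0,"wz":0},{"dx":0,"dy":0,"dz":0,"wx":0,"wy":0,"wz":0},{"dx":0,"dy":0,"dz":0,"wx":0,"wy":0,"wz":0}]' - 40
python3 -c "
from h import *
to(.619,-.165,.092,0)"
```

```text
t: 11.12
tcp_pos: [0.6167, -0.1653, 0.1362]
tool_rot: [0.707, 0.707, -0.0, -0.002]
force: [0.1, -0.1, -1.6]
finger_gap: 0.291
gripper_force: 39.6
t 11.12 heading -0.0 tilt 0.18 pos [ 0.6167 -0.1653  0.1362] gap 0.291 gf 39.6 F [ 0.1 -0.1 -1.6]
wz -0.0 dx 0.03 dy 0.23 dz 4.42
```

```bash
python3 -m inch '[{"dx":0,"dy":0.2,"dz":1.5,"wx":0,"wy":0,"wz":0},{"dx":0,"dy":0,"dz":1.6,"wx":0,"wy":0,"wz":0},{"dx":0,"dy":0,"dz":0.8,"wx":0,"wy":0,"wz":0},{"dx":0,"dy":0,"dz":0.3,"wx":0,"wy":0,"wz":0},{"dx":0,"dy":0,"dz":0.25,"wx":0,"wy":0,"wz":0},{"dx":0,"dy":0,"dz":0,"wx":0,"wy":0,"wz":0},{"dx":0,"dy":0,"dz":0,"wx":0,"wy":0,"wz":0}]' - 40
python3 -c "
from h import *
to(.619,-.165,.091,0)"
```

```text
t: 12.0
tcp_pos: [0.6202, -0.166, 0.0928]
tool_rot: [0.707, 0.707, 0.0, 0.0]
force: [0.4, -0.1, -1.7]
finger_gap: 0.293
gripper_force: 39.6
t 12.00 heading 0.0 tilt 0.05 pos [ 0.6202 -0.166   0.0928] gap 0.293 gf 39.6 F [ 0.4 -0.1 -1.7]
wz 0.0 dx 0.10 dy -0.12 dz 0.18
```

```bash
python3 -m inch '[{"dx":0,"dy":0,"dz":0.1,"wx":0,"wy":0,"wz":0},{"dx":0,"dy":0,"dz":0.1,"wx":0,"wy":0,"wz":0},{"dx":0,"dy":0,"dz":0,"wx":0,"wy":0,"wz":0}]' - 40
python3 -m inch '[{"dx":0,"dy":0,"dz":0,"wx":0,"wy":0,"wz":0},{"dx":0,"dy":0,"dz":0,"wx":0,"wy":0,"wz":0},{"dx":0,"dy":0,"dz":0,"wx":0,"wy":0,"wz":0},{"dx":0,"dy":0,"dz":-1.5,"wx":0,"wy":0,"wz":0},{"dx":0,"dy":0,"dz":-4,"wx":0,"wy":0,"wz":0},{"dx":0,"dy":0,"dz":-4,"wx":0,"wy":0,"wz":0},{"dx":0,"dy":0,"dz":0,"wx":0,"wy":0,"wz":0}]' 0.5 40
python3 -c "
from h import *
to(.43,.005,.17,0)"
```

```text
t: 12.38
tcp_pos: [0.6201, -0.1659, 0.0909]
tool_rot: [0.707, 0.707, 0.0, 0.0]
force: [-0.5, 0.7, 2.5]
finger_gap: 0.293
gripper_force: 40.1
t: 13.25
tcp_pos: [0.6222, -0.1667, 0.1903]
tool_rot: [0.707, 0.707, 0.002, 0.004]
force: [0.4, 0.6, 0.3]
finger_gap: 0.501
gripper_force: 0.0
t 13.25 heading 0.0 tilt 0.54 pos [ 0.6222 -0.1667  0.1903] gap 0.501 gf 0.0 F [0.4 0.6 0.3]
wz 0.0 dx 17.17 dy -19.22 dz 2.03
```

```bash
python3 -m inch '[{"dx":3.43,"dy":-3.84,"dz":0,"wx":0,"wy":0,"wz":0},{"dx":3.43,"dy":-3.84,"dz":0,"wx":0,"wy":0,"wz":0},{"dx":3.43,"dy":-3.84,"dz":0,"wx":0,"wy":0,"wz":0},{"dx":3.43,"dy":-3.84,"dz":1,"wx":0,"wy":0,"wz":0},{"dx":3.43,"dy":-3.84,"dz":1,"wx":0,"wy":0,"wz":0},{"dx":0,"dy":0,"dz":0,"wx":0,"wy":0,"wz":0},{"dx":0,"dy":0,"dz":0,"wx":0,"wy":0,"wz":0}]' 0.65 40
python3 - <<'E'
from h import *
to(.43,.005,.084,0)
n="wrist"; p=eyes.camera_params(n); im=eyes.snapshot(n); cv2.imwrite("pics/w4.png",im[:,:,::-1])
import pickle; pickle.dump(p,open("w4.pkl","wb"))
E
```

```text
t: 14.12
tcp_pos: [0.4288, 0.0054, 0.1655]
tool_rot: [0.707, 0.707, 0.0, 0.001]
force: [0.6, 0.4, 0.3]
finger_gap: 0.65
gripper_force: 0.0
t 14.12 heading 0.1 tilt 0.10 pos [0.4288 0.0054 0.1655] gap 0.650 gf 0.0 F [0.6 0.4 0.3]
wz 0.1 dx -0.04 dy 0.12 dz 8.15
```

View pics/w4.png

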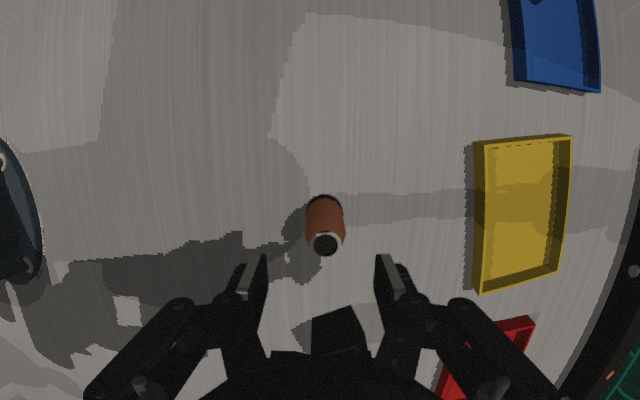

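The nozzle's top is at (325,244), centred between the fingers. Grasping.

```bash
python3 - <<'E'
from h import *; import pickle
p=pickle.load(open("w4.pkl","rb"))
print(watz(p,(325,244),.065))
E
python3 -m inch '[{"dx":0,"dy":0.1,"dz":2,"wx":0,"wy":0,"wz":0},{"dx":0,"dy":0,"dz":3,"wx":0,"wy":0,"wz":0},{"dx":0,"dy":0,"dz":2,"wx":0,"wy":0,"wz":0},{"dx":0,"dy":0,"dz":1,"wx":0,"wy":0,"wz":0},{"dx":0,"dy":0,"dz":0,"wx":0,"wy":0,"wz":0}]' 0.65 40
python3 -m inch '[{"dx":0,"dy":0,"dz":0,"wx":0,"wy":0,"wz":0},{"dx":0,"dy":0,"dz":0,"wx":0,"wy":0,"wz":0},{"dx":0,"dy":0,"dz":0,"wx":0,"wy":0,"wz":0},{"dx":0,"dy":0,"dz":0,"wx":0,"wy":0,"wz":0},{"dx":0,"dy":0,"dz":0,"wx":0,"wy":0,"wz":0}]' 0.05 40
```

```text
[0.43171197 0.00468617 0.065     ]
t: 14.8
tcp_pos: [0.4296, 0.005, 0.085]
tool_rot: [0.707, 0.707, 0.0, 0.0]
force: [0.4, -0.7, -0.8]
finger_gap: 0.648
gripper_force: 0.0
t: 15.42
tcp_pos: [0.4296, 0.0054, 0.0862]
tool_rot: [0.707, 0.707, 0.001, 0.001]
force: [0.4, 0.1, 7.0]
finger_gap: 0.312
gripper_force: 39.7
```

```bash
python3 -m inch '[{"dx":0,"dy":0,"dz":-3,"wx":0,"wy":0,"wz":0},{"dx":0,"dy":0,"dz":-4,"wx":0,"wy":0,"wz":0},{"dx":-3.85,"dy":3.13,"dz":0,"wx":0,"wy":0,"wz":0},{"dx":-3.85,"dy":3.13,"dz":0,"wx":0,"wy":0,"wz":0},{"dx":-3.85,"dy":3.13,"dz":0,"wx":0,"wy":0,"wz":0},{"dx":-3.85,"dy":3.13,"dz":0,"wx":0,"wy":0,"wz":0},{"dx":-3.85,"dy":3.13,"dz":0,"wx":0,"wy":0,"wz":0},{"dx":-3.85,"dy":3.13,"dz":0,"wx":0,"wy":0,"wz":0},{"dx":0,"dy":0,"dz":0,"wx":0,"wy":0,"wz":0},{"dx":0,"dy":0,"dz":0,"wx":0,"wy":0,"wz":0}]' - 40
python3 - <<'E'
from h import *
to(.618,-.226,.0895,0)
n="wrist"; p=eyes.camera_params(n); im=eyes.snapshot(n); cv2.imwrite("pics/w5.png",im[:,:,::-1])
import pickle; pickle.dump(p,open("w5.pkl","wb"))
E
```

```text
t: 16.68
tcp_pos: [0.6155, -0.2245, 0.1545]
tool_rot: [0.707, 0.707, -0.0, -0.002]
force: [-0.7, 1.8, -2.5]
finger_gap: 0.316
gripper_force: 39.9
t 16.68 heading 0.0 tilt 0.21 pos [ 0.6155 -0.2245  0.1545] gap 0.316 gf 39.9 F [-0.7  1.8 -2.5]
wz 0.0 dx -0.15 dy 0.25 dz 6.50
```

View pics/w5.png

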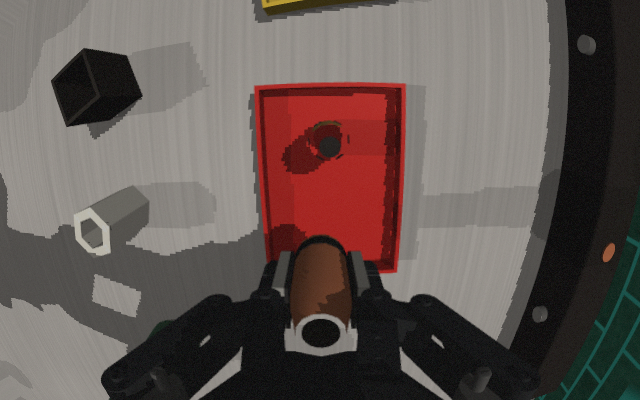

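The diffuser stands in the red tray at (327,140), and the nozzle is held upright at (320,285). Lowering it.

```bash
python3 -m inch '[{"dx":0,"dy":0.1,"dz":2,"wx":0,"wy":0,"wz":0},{"dx":0,"dy":0,"dz":2.4,"wx":0,"wy":0,"wz":0},{"dx":0,"dy":0,"dz":1,"wx":0,"wy":0,"wz":0},{"dx":0,"dy":0,"dz":0.5,"wx":0,"wy":0,"wz":0},{"dx":0,"dy":0,"dz":0.3,"wx":0,"wy":0,"wz":0},{"dx":0,"dy":0,"dz":0,"wx":0,"wy":0,"wz":0},{"dx":0,"dy":0,"dz":0,"wx":0,"wy":0,"wz":0}]' - 40
python3 -c "
from h import *
p=np.load('w5.pkl',allow_pickle=True)
print(watz(p,(92,230),.06),watz(p,(327,146),.053))
to(.618,-.226,.0895,0)"
```

```text
t: 17.6
tcp_pos: [0.6181, -0.2255, 0.0941]
tool_rot: [0.707, 0.707, 0.0, 0.001]
force: [0.6, -0.9, -1.8]
finger_gap: 0.314
gripper_force: 39.9
[ 0.45239182 -0.21712514  0.06      ] [ 0.61871427 -0.16609257  0.053     ]
t 17.60 heading 0.0 tilt 0.07 pos [ 0.6181 -0.2255  0.0941] gap 0.314 gf 39.9 F [ 0.6 -0.9 -1.8]
wz 0.0 dx -0.05 dy -0.01 dz 0.46
```

```bash
python3 -m inch '[{"dx":0,"dy":0,"dz":0.2,"wx":0,"wy":0,"wz":0},{"dx":0,"dy":0,"dz":0.15,"wx":0,"wy":0,"wz":0},{"dx":0,"dy":0,"dz":0.1,"wx":0,"wy":0,"wz":0},{"dx":0,"dy":0,"dz":0,"wx":0,"wy":0,"wz":0}]' - 40
python3 -m inch '[{"dx":0,"dy":0,"dz":0,"wx":0,"wy":0,"wz":0},{"dx":0,"dy":0,"dz":0,"wx":0,"wy":0,"wz":0},{"dx":0,"dy":0,"dz":0,"wx":0,"wy":0,"wz":0},{"dx":0,"dy":0,"dz":-1.5,"wx":0,"wy":0,"wz":0},{"dx":0,"dy":0,"dz":-4,"wx":0,"wy":0,"wz":0},{"dx":0,"dy":0,"dz":-4.5,"wx":0,"wy":0,"wz":0},{"dx":0,"dy":0,"dz":0,"wx":0,"wy":0,"wz":0}]' 0.5 40
python3 -c "
from h import *
to(.4435,-.112,.17,25)"
```

```text
t: 18.1
tcp_pos: [0.6178, -0.2253, 0.0893]
tool_rot: [0.707, 0.707, -0.0, -0.0]
force: [-1.2, 0.8, 2.1]
finger_gap: 0.316
gripper_force: 40.3
t: 18.98
tcp_pos: [0.6203, -0.2266, 0.1945]
tool_rot: [0.707, 0.707, 0.001, 0.005]
force: [0.8, -0.2, -0.4]
finger_gap: 0.504
gripper_force: 0.0
t 18.98 heading 0.0 tilt 0.62 pos [ 0.6203 -0.2266  0.1945] gap 0.504 gf 0.0 F [ 0.8 -0.2 -0.4]
wz -25.0 dx 17.86 dy -11.18 dz 2.45
```

```bash
python3 -m inch '[{"dx":0,"dy":0,"dz":0,"wx":0,"wy":0,"wz":-8.3},{"dx":0,"dy":0,"dz":0,"wx":0,"wy":0,"wz":-8.4},{"dx":0,"dy":0,"dz":0,"wx":0,"wy":0,"wz":-8.3},{"dx":3.57,"dy":-2.24,"dz":0.5,"wx":0,"wy":0,"wz":0},{"dx":3.57,"dy":-2.24,"dz":0.5,"wx":0,"wy":0,"wz":0},{"dx":3.57,"dy":-2.24,"dz":0.5,"wx":0,"wy":0,"wz":0},{"dx":3.57,"dy":-2.24,"dz":0.5,"wx":0,"wy":0,"wz":0},{"dx":3.57,"dy":-2.24,"dz":0.5,"wx":0,"wy":0,"wz":0},{"dx":0,"dy":0,"dz":0,"wx":0,"wy":0,"wz":0},{"dx":0,"dy":0,"dz":0,"wx":0,"wy":0,"wz":0}]' 0.85 40
python3 - <<'E'
from h import *
to(.4435,-.112,.09,25)
n="wrist"; p=eyes.camera_params(n); im=eyes.snapshot(n); cv2.imwrite("pics/w6.png",im[:,:,::-1])
import pickle; pickle.dump(p,open("w6.pkl","wb"))
E
```

```text
t: 20.23
tcp_pos: [0.4418, -0.1115, 0.1642]
tool_rot: [0.537, 0.844, 0.0, 0.001]
force: [-0.3, -0.0, 0.7]
finger_gap: 0.849
gripper_force: 0.0
t 20.23 heading 25.0 tilt 0.12 pos [ 0.4418 -0.1115  0.1642] gap 0.849 gf 0.0 F [-0.3 -0.   0.7]
wz 0.0 dx -0.12 dy 0.14 dz 7.42
```

View pics/w6.png

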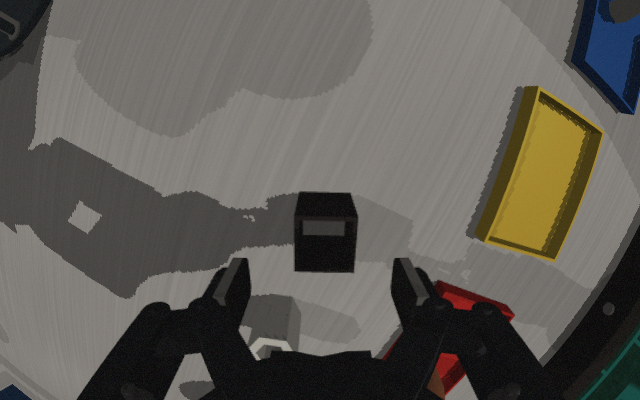

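The offcut is square to the fingers, with its top face centred near (325,244). Grasping.

```bash
python3 - <<'E'
from h import *
p=np.load('w6.pkl',allow_pickle=True)
print(watz(p,(325,244),.055))
E
python3 -m inch '[{"dx":0,"dy":0.2,"dz":2,"wx":0,"wy":0,"wz":0},{"dx":0,"dy":0,"dz":3,"wx":0,"wy":0,"wz":0},{"dx":0,"dy":0,"dz":2,"wx":0,"wy":0,"wz":0},{"dx":0,"dy":0,"dz":0.4,"wx":0,"wy":0,"wz":0},{"dx":0,"dy":0,"dz":0,"wx":0,"wy":0,"wz":0}]' 0.85 40
python3 -m inch '[{"dx":0,"dy":0,"dz":0,"wx":0,"wy":0,"wz":0},{"dx":0,"dy":0,"dz":0,"wx":0,"wy":0,"wz":0},{"dx":0,"dy":0,"dz":0,"wx":0,"wy":0,"wz":0},{"dx":0,"dy":0,"dz":0,"wx":0,"wy":0,"wz":0},{"dx":0,"dy":0,"dz":0,"wx":0,"wy":0,"wz":0}]' 0.2 40
python3 -c "
from h import *
to(.6113,.004,.14,9)"
```

```text
[ 0.44640749 -0.11475098  0.055     ]
t: 20.9
tcp_pos: [0.4434, -0.1107, 0.0899]
tool_rot: [0.537, 0.843, 0.0, 0.0]
force: [-1.3, 0.8, 0.6]
finger_gap: 0.851
gripper_force: 0.0
t: 21.52
tcp_pos: [0.4431, -0.1104, 0.0908]
tool_rot: [0.537, 0.844, 0.0, 0.001]
force: [0.0, -0.2, 6.8]
finger_gap: 0.461
gripper_force: 40.4
t 21.52 heading 25.0 tilt 0.12 pos [ 0.4431 -0.1104  0.0908] gap 0.461 gf 40.4 F [ 0.  -0.2  6.8]
wz 16.0 dx 8.67 dy 18.40 dz -4.92
```

```bash
python3 -m inch '[{"dx":0,"dy":0,"dz":-2,"wx":0,"wy":0,"wz":0},{"dx":0,"dy":0,"dz":-3,"wx":0,"wy":0,"wz":0},{"dx":0,"dy":0,"dz":0,"wx":0,"wy":0,"wz":8},{"dx":0,"dy":0,"dz":0,"wx":0,"wy":0,"wz":8},{"dx":2.2,"dy":4.6,"dz":0,"wx":0,"wy":0,"wz":0},{"dx":2.2,"dy":4.6,"dz":0,"wx":0,"wy":0,"wz":0},{"dx":2.2,"dy":4.6,"dz":0,"wx":0,"wy":0,"wz":0},{"dx":2.1,"dy":4.6,"dz":0,"wx":0,"wy":0,"wz":0},{"dx":0,"dy":0,"dz":0,"wx":0,"wy":0,"wz":0},{"dx":0,"dy":0,"dz":0,"wx":0,"wy":0,"wz":0}]' - 40
python3 -c "
from h import *
to(.6113,.005,.094,9)"
```

```text
t: 22.78
tcp_pos: [0.6093, 0.005, 0.1392]
tool_rot: [0.649, 0.761, -0.001, -0.001]
force: [-1.1, -0.4, -2.4]
finger_gap: 0.459
gripper_force: 41.6
t 22.77 heading 9.1 tilt 0.18 pos [0.6093 0.005  0.1392] gap 0.459 gf 41.6 F [-1.1 -0.4 -2.4]
wz 0.1 dx -0.04 dy 0.20 dz 4.52
```

```bash
python3 -m inch '[{"dx":0,"dy":0.1,"dz":1.5,"wx":0,"wy":0,"wz":0},{"dx":0,"dy":0,"dz":1.6,"wx":0,"wy":0,"wz":0},{"dx":0,"dy":0,"dz":0.7,"wx":0,"wy":0,"wz":0},{"dx":0,"dy":0,"dz":0.3,"wx":0,"wy":0,"wz":0},{"dx":0,"dy":0,"dz":0.2,"wx":0,"wy":0,"wz":0},{"dx":0,"dy":0,"dz":0,"wx":0,"wy":0,"wz":0},{"dx":0,"dy":0,"dz":0,"wx":0,"wy":0,"wz":0}]' - 40
python3 -c "
from h import *
to(.6113,.005,.094,9)"
```

```text
t: 23.65
tcp_pos: [0.6119, 0.0049, 0.0973]
tool_rot: [0.649, 0.761, 0.0, 0.0]
force: [0.3, -0.0, -1.5]
finger_gap: 0.465
gripper_force: 41.6
t 23.65 heading 9.0 tilt 0.05 pos [0.6119 0.0049 0.0973] gap 0.465 gf 41.6 F [ 0.3 -0.  -1.5]
wz 0.0 dx 0.02 dy -0.06 dz 0.33
```

```bash
python3 -m inch '[{"dx":0,"dy":0,"dz":0.2,"wx":0,"wy":0,"wz":0},{"dx":0,"dy":0,"dz":0.1,"wx":0,"wy":0,"wz":0},{"dx":0,"dy":0,"dz":0.05,"wx":0,"wy":0,"wz":0},{"dx":0,"dy":0,"dz":0,"wx":0,"wy":0,"wz":0}]' - 40
python3 -m inch '[{"dx":0,"dy":0,"dz":0,"wx":0,"wy":0,"wz":0},{"dx":0,"dy":0,"dz":0,"wx":0,"wy":0,"wz":0},{"dx":0,"dy":0,"dz":0,"wx":0,"wy":0,"wz":0},{"dx":0,"dy":0,"dz":-1.5,"wx":0,"wy":0,"wz":0},{"dx":0,"dy":0,"dz":-4,"wx":0,"wy":0,"wz":0},{"dx":0,"dy":0,"dz":-4,"wx":0,"wy":0,"wz":0},{"dx":0,"dy":0,"dz":0,"wx":0,"wy":0,"wz":0}]' 0.62 40
python3 -c "
from h import *
to(.45,-.217,.17,-5)"
```

```text
t: 24.15
tcp_pos: [0.6117, 0.0049, 0.0938]
tool_rot: [0.649, 0.761, 0.0, 0.0]
force: [-0.4, -0.3, 2.1]
finger_gap: 0.463
gripper_force: 42.0
t: 25.02
tcp_pos: [0.614, 0.0045, 0.193]
tool_rot: [0.649, 0.761, 0.002, 0.004]
force: [0.3, -0.1, -0.4]
finger_gap: 0.618
gripper_force: 0.0
t 25.02 heading 9.0 tilt 0.53 pos [0.614  0.0045 0.193 ] gap 0.618 gf 0.0 F [ 0.3 -0.1 -0.4]
wz 14.0 dx -23.50 dy -14.40 dz 2.30
```

```bash
python3 -m inch '[{"dx":0,"dy":0,"dz":0,"wx":0,"wy":0,"wz":7},{"dx":0,"dy":0,"dz":0,"wx":0,"wy":0,"wz":7},{"dx":-3.92,"dy":-2.4,"dz":0.3,"wx":0,"wy":0,"wz":0},{"dx":-3.92,"dy":-2.4,"dz":0.3,"wx":0,"wy":0,"wz":0},{"dx":-3.92,"dy":-2.4,"dz":0.3,"wx":0,"wy":0,"wz":0},{"dx":-3.92,"dy":-2.4,"dz":0.4,"wx":0,"wy":0,"wz":0},{"dx":-3.92,"dy":-2.4,"dz":0.5,"wx":0,"wy":0,"wz":0},{"dx":-3.92,"dy":-2.4,"dz":0.5,"wx":0,"wy":0,"wz":0},{"dx":0,"dy":0,"dz":0,"wx":0,"wy":0,"wz":0},{"dx":0,"dy":0,"dz":0,"wx":0,"wy":0,"wz":0}]' 0.8 40
python3 - <<'E'
from h import *
to(.45,-.217,.092,-5)
n="wrist"; p=eyes.camera_params(n); im=eyes.snapshot(n); cv2.imwrite("pics/w7.png",cv2.resize(im[160:300,240:440,::-1],None,fx=4,fy=4,interpolation=cv2.INTER_CUBIC))
import pickle; pickle.dump(p,open("w7.pkl","wb"))
E
```

```text
t: 26.28
tcp_pos: [0.4477, -0.2168, 0.1653]
tool_rot: [0.737, 0.675, 0.0, -0.0]
force: [0.3, 0.0, -0.6]
finger_gap: 0.796
gripper_force: 0.0
t 26.27 heading -5.0 tilt 0.04 pos [ 0.4477 -0.2168  0.1653] gap 0.796 gf 0.0 F [ 0.3  0.  -0.6]
wz -0.0 dx 0.00 dy 0.23 dz 7.33
```

View pics/w7.png

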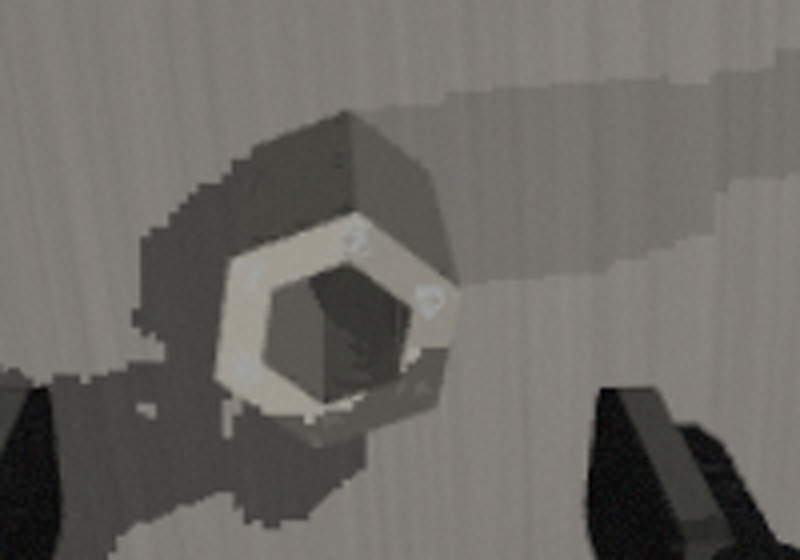

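The nut's top hexagon is centred at crop (337,330), with its flats turned about 8° clockwise from the fingers. I'll turn to match and grasp.

```bash
python3 - <<'E'
from h import *
p=np.load('w7.pkl',allow_pickle=True)
print(watz(p,(324.2,242.4),.06))
E
python3 -m inch '[{"dx":0,"dy":0.2,"dz":0,"wx":0,"wy":0,"wz":8},{"dx":0,"dy":0,"dz":2,"wx":0,"wy":0,"wz":0},{"dx":0,"dy":0,"dz":3,"wx":0,"wy":0,"wz":0},{"dx":0,"dy":0,"dz":1.7,"wx":0,"wy":0,"wz":0},{"dx":0,"dy":0,"dz":0.5,"wx":0,"wy":0,"wz":0},{"dx":0,"dy":0,"dz":0,"wx":0,"wy":0,"wz":0}]' 0.8 50
python3 -m inch '[{"dx":0,"dy":0,"dz":0,"wx":0,"wy":0,"wz":0},{"dx":0,"dy":0,"dz":0,"wx":0,"wy":0,"wz":0},{"dx":0,"dy":0,"dz":0,"wx":0,"wy":0,"wz":0},{"dx":0,"dy":0,"dz":0,"wx":0,"wy":0,"wz":0},{"dx":0,"dy":0,"dz":0,"wx":0,"wy":0,"wz":0}]' 0.2 50
python3 -c "
from h import *
to(.637,.160,.18,4)"
```

```text
[ 0.44993146 -0.21880292  0.06      ]
t: 27.08
tcp_pos: [0.4503, -0.2165, 0.0934]
tool_rot: [0.782, 0.623, -0.0, -0.0]
force: [-0.2, 0.3, -0.4]
finger_gap: 0.803
gripper_force: 0.0
t: 27.7
tcp_pos: [0.4502, -0.2174, 0.0942]
tool_rot: [0.782, 0.623, 0.0, 0.001]
force: [0.4, 0.7, 6.4]
finger_gap: 0.417
gripper_force: 50.5
t 27.70 heading -13.0 tilt 0.09 pos [ 0.4502 -0.2174  0.0942] gap 0.417 gf 50.5 F [0.4 0.7 6.4]
wz -17.0 dx 36.34 dy 21.27 dz -8.58
```

```bash
python3 -m inch '[{"dx":0,"dy":0,"dz":-2,"wx":0,"wy":0,"wz":0},{"dx":0,"dy":0,"dz":-3,"wx":0,"wy":0,"wz":0},{"dx":0,"dy":0,"dz":-3.5,"wx":0,"wy":0,"wz":0},{"dx":0,"dy":0,"dz":0,"wx":0,"wy":0,"wz":-8.5},{"dx":0,"dy":0,"dz":0,"wx":0,"wy":0,"wz":-8.5},{"dx":0,"dy":0,"dz":0,"wx":0,"wy":0,"wz":0}]' - 50
python3 -m inch '[{"dx":4.54,"dy":2.66,"dz":0,"wx":0,"wy":0,"wz":0},{"dx":4.54,"dy":2.66,"dz":0,"wx":0,"wy":0,"wz":0},{"dx":4.54,"dy":2.66,"dz":0,"wx":0,"wy":0,"wz":0},{"dx":4.54,"dy":2.66,"dz":0,"wx":0,"wy":0,"wz":0},{"dx":4.54,"dy":2.66,"dz":0,"wx":0,"wy":0,"wz":0},{"dx":4.54,"dy":2.66,"dz":0,"wx":0,"wy":0,"wz":0},{"dx":4.54,"dy":2.66,"dz":0,"wx":0,"wy":0,"wz":0},{"dx":4.54,"dy":2.66,"dz":0,"wx":0,"wy":0,"wz":0},{"dx":0,"dy":0,"dz":0,"wx":0,"wy":0,"wz":0},{"dx":0,"dy":0,"dz":0,"wx":0,"wy":0,"wz":0}]' - 50
python3 - <<'E'
from h import *
to(.637,.160,.097,4)
n="wrist"; im=eyes.snapshot(n); cv2.imwrite("pics/w8.png",im[:,:,::-1])
E
```

```text
t: 28.45
tcp_pos: [0.4494, -0.217, 0.1783]
tool_rot: [0.683, 0.731, -0.0, -0.0]
force: [-0.1, 0.3, -2.1]
finger_gap: 0.416
gripper_force: 50.4
t: 29.7
tcp_pos: [0.6356, 0.16, 0.1774]
tool_rot: [0.682, 0.731, -0.001, -0.001]
force: [0.3, -0.3, -2.6]
finger_gap: 0.415
gripper_force: 50.8
t 29.70 heading 4.0 tilt 0.16 pos [0.6356 0.16   0.1774] gap 0.415 gf 50.8 F [ 0.3 -0.3 -2.6]
wz -0.0 dx -0.01 dy 0.14 dz 8.04
```

View pics/w8.png

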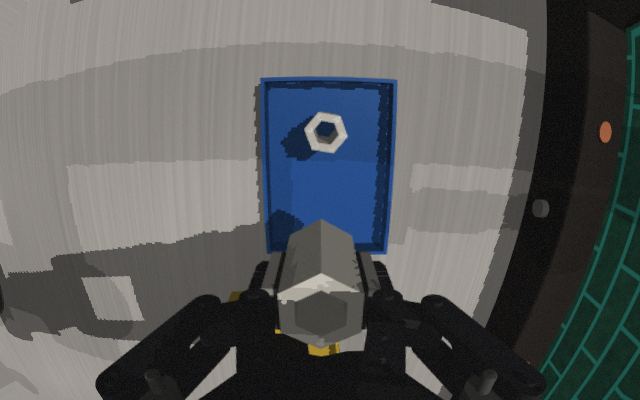

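The small nut stands in the blue tray at (326,131), and the large nut is held upright and clear of it. Lowering it to TCP z ≈ 0.097.

```bash
python3 -m inch '[{"dx":0,"dy":0,"dz":2,"wx":0,"wy":0,"wz":0},{"dx":0,"dy":0,"dz":3,"wx":0,"wy":0,"wz":0},{"dx":0,"dy":0,"dz":1.6,"wx":0,"wy":0,"wz":0},{"dx":0,"dy":0,"dz":0.8,"wx":0,"wy":0,"wz":0},{"dx":0,"dy":0,"dz":0.3,"wx":0,"wy":0,"wz":0},{"dx":0,"dy":0,"dz":0,"wx":0,"wy":0,"wz":0},{"dx":0,"dy":0,"dz":0,"wx":0,"wy":0,"wz":0}]' - 50
python3 -c "
from h import *
to(.637,.160,.097,4)"
```

```text
t: 30.62
tcp_pos: [0.6372, 0.1602, 0.1023]
tool_rot: [0.682, 0.732, 0.001, 0.001]
force: [-0.1, 1.3, -2.1]
finger_gap: 0.419
gripper_force: 50.8
t 30.62 heading 4.0 tilt 0.10 pos [0.6372 0.1602 0.1023] gap 0.419 gf 50.8 F [-0.1  1.3 -2.1]
wz 0.0 dx -0.02 dy -0.02 dz 0.53
```

```bash
python3 -m inch '[{"dx":0,"dy":0,"dz":0.25,"wx":0,"wy":0,"wz":0},{"dx":0,"dy":0,"dz":0.15,"wx":0,"wy":0,"wz":0},{"dx":0,"dy":0,"dz":0.12,"wx":0,"wy":0,"wz":0},{"dx":0,"dy":0,"dz":0,"wx":0,"wy":0,"wz":0},{"dx":0,"dy":0,"dz":0,"wx":0,"wy":0,"wz":0}]' - 50
python3 -m inch '[{"dx":0,"dy":0,"dz":0,"wx":0,"wy":0,"wz":0},{"dx":0,"dy":0,"dz":0,"wx":0,"wy":0,"wz":0},{"dx":0,"dy":0,"dz":0,"wx":0,"wy":0,"wz":0},{"dx":0,"dy":0,"dz":-1.5,"wx":0,"wy":0,"wz":0},{"dx":0,"dy":0,"dz":-4,"wx":0,"wy":0,"wz":0},{"dx":0,"dy":0,"dz":-5,"wx":0,"wy":0,"wz":0},{"dx":0,"dy":-4,"dz":-3,"wx":0,"wy":0,"wz":0},{"dx":0,"dy":-5,"dz":-3,"wx":0,"wy":0,"wz":0},{"dx":0,"dy":-5,"dz":0,"wx":0,"wy":0,"wz":0},{"dx":0,"dy":0,"dz":0,"wx":0,"wy":0,"wz":0}]' 0.58 50
python3 - <<'E'
from h import *
im=eyes.snapshot("scene"); cv2.imwrite("pics/s9.png",cv2.resize(im[110:330,190:450,::-1],None,fx=3,fy=2.7,interpolation=cv2.INTER_CUBIC))
im=eyes.snapshot("top"); cv2.imwrite("pics/t9.png",cv2.resize(im[140:250,170:500,::-1],None,fx=2.4,fy=2.4,interpolation=cv2.INTER_CUBIC))
E
```

```text
t: 31.25
tcp_pos: [0.6366, 0.1602, 0.0973]
tool_rot: [0.682, 0.732, 0.0, 0.0]
force: [-2.9, -0.8, 5.4]
finger_gap: 0.416
gripper_force: 51.6
t: 32.5
tcp_pos: [0.492, 0.1503, 0.2621]
tool_rot: [0.682, 0.732, -0.002, -0.001]
force: [1.2, 0.0, -0.4]
finger_gap: 0.586
gripper_force: 0.0
```

View pics/s9.png

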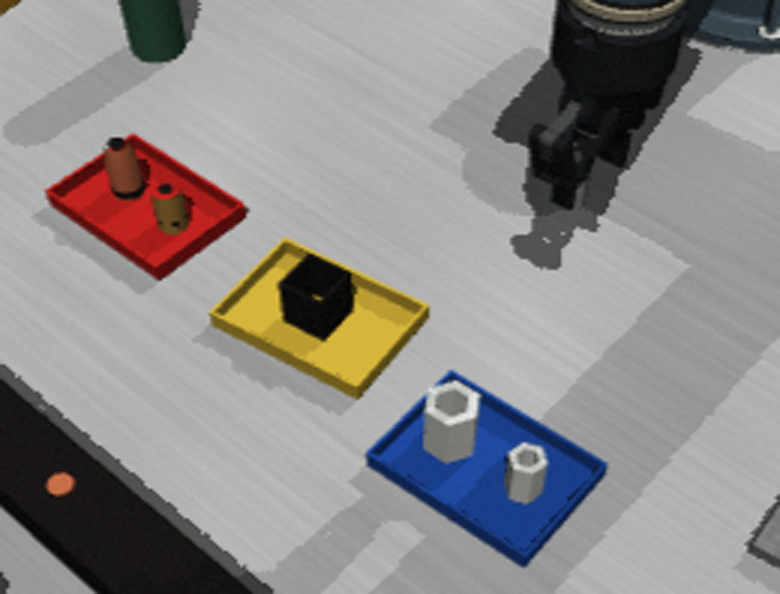

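View pics/t9.png

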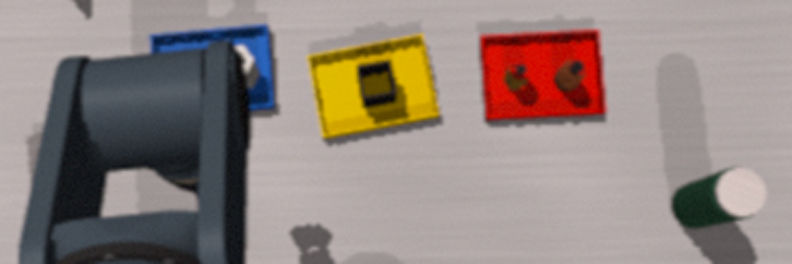

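All five parts stand upright in their trays: copper and brass in red, the offcut in yellow, both nuts in blue. The can hasn't moved and the gripper is clear.

```bash
python3 -c "
from station import workorder
print(workorder.sign_off())"
```

```text
the job is handed in; nothing more can be done
None
```

I handed the job in at about 33 s: the final pictures show all five parts standing upright in their correct trays. The spray can and brush were left alone, and the sign-off gave no verdict.

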